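Present a cast glass sample tile at the light panel, frosted end up

ROBOT

A 7-joint arm with a two-finger parallel gripper is mounted at the origin on the work surface. World frame = base frame: x ahead of the robot, y to its left, z up, the work surface at z = 0. Lengths are in m, angles in rad, forces in N, time in s.
With the tool pointing down it reaches from about 0.4 to 0.75 m from the base axis. Payload 19.5 kg.
Tool frame: the origin (TCP) lies on the centre line of the jaws, within the pads' length; the fingertips stand 19 mm ahead of it and the grasp point (between the pads) is the TCP; z points along the fingers, x is the direction in which the jaws open and shut, and the axes are right-handed (so a half turn about z gives the same grasp; the last joint's range is limited). The gripper opens to 85 mm and grips with 20 to 120 N. Pads are 22 mm wide; open, the fingers measure 114 mm over their backs; the gripper's body (76 mm by 85 mm) begins 54 mm behind the grasp point. The pads swing forward as they close: fully open they stand 13 mm farther back than shut.
Start: joints at [1.288, 0.707, -0.028, 1.485, 0.022, 0.951, -0.075], TCP at [0.137, -0.558, 0.25] pointing down, gripper open.
Joint ranges: [-2.71, 2.71], [-0.32, 2.16], [-1.57, 1.52], [0, 2.45], [-1.46, 4.6], [0, 2.02], [-2.83, 2.83]. Speed limits (rad/s): [1.89, 1.89, 2.57, 2.57, 3.01, 3.01, 3.01].

INTERFACE

Orientations are given as [roll, pitch, yaw] about the fixed x, y, z axes, in that order (R = Rz(yaw) Ry(pitch) Rx(roll)).
In Python, from bench import robot gives the robot as it stands.
- The arm moves only by the tool drive_tool, never from a script. Its argument "motion" is a list that holds one entry, the list of rows, each a list of 5 numbers: the closure, from -1 (fully open) to 1 (shut), so that 0 is half open, then the shift along the world's x, y, z normalised to -1 to 1, where 1 is 50 mm, then the turn about the world's z normalised to -1 to 1, where 1 is 90 degrees. In form: [[[jaw, x, y, z, roll], ...]]. A call has 1 to 12 rows; each row shifts and turns the pose as measured when the row begins; what a row does not reach is not made up. A row lasts 1/8 s, in which the tool goes at most 62.5 mm and 10.7 degrees, less where a joint would pass 70% of its speed; a pose out of reach is approached as far as the arm can. A call with a number of a shift or a turn outside -1 to 1 is refused whole. A call with a gripper value outside its range is refused whole. The fingers move at their own pace and stop on an object; the grip force is fixed at half the most. Time passes only in rows, so rows that do not move let the fingers close. It gives the time, the measured TCP pose, the force and the opening at its end, in the units of the state.
- robot.state(): the state, without advancing time (a new reading comes with each control period).
- robot.snapshot(name): name is "scene" or "top"; returns the picture (480x640x3 uint8, red, green, blue); there is no depth.
- robot.get_calibration(name): a dict with "intrinsics" (3x3 intrinsics, pixels), "xyz" and "orientation" of the camera in the world. Camera axes: x right, y up, looking along -z (the intrinsics and any distortion apply to the point x, -y, -z); pixel columns grow to the right and rows downward; lengths in m; the calibration is good to about 2 mm. A picture is of the moment at which its call begins. get_calibration takes no time and is no camera call.
- robot.job_done(): hands the job in, once; it reports no verdict.
Trained networks look in the newest picture that a camera, given by its name, has taken for a name from the list of things; names that differ only in an ending like _2 or _b are one class to them, and where a whole thing is asked for, a point or a joint stands for the part that bears it (a point fixed in the world has none). Each returns a list of dicts, best first, with "confidence" (0 to 1); they miss things now and then, are a little off and sometimes report something else, mostly with a low value. They report only what shows in the picture. A call takes as long as a camera call. They do not tell look-alikes from the thing itself.
- robot.outline_of(name, camera): "region" (480x640 bool, what is visible of it) and "uv" ([column, row] in pixels, amid what is visible of it).
- robot.pinpoint(name, camera): "uv" ([column, row] in pixels: a listed point, or the origin of a listed thing).
The state is a dict: "time_s": time; "q": joint angles; "qd": joint speeds; "joint_torque": joint torques, N m; "ee_pos": TCP position; "ee_rot": TCP orientation; "force": force on the tool from outside, world axes, zero at the start; "wrist_torque": the same for the moment, N m; "gripper_width": opening from 0.0 (shut) to 1.0 (fully open).
Only numpy, scipy, OpenCV 4.12 (cv2) and the standard library are available. Lean on these libraries where they do the work, as an engineer would, in place of code of your own. Each camera call takes 0.05 s, during which the arm holds its last target. There are 200 camera calls.

TASK

Lift the amber glass sample tile out of the graphite mould, gripping it by the clear glass and keeping your fingers off the frosted label end (the end with the small notched corner). Then present it to your colleague across the bench at the sloping light panel: hold it about 3 cm off the lit face, centred on it and parallel and square to it, label face out and the frosted end towards the panel's upper edge, without touching the panel. Finish there, still holding the tile steady, and leave the jar, mallet, hand pad and cork wheel where they lie.

Things in the scene. Friction and masses are not known exactly. Their poses are not given: they have to be found in the camera images.
- tile: amber cast glass tile, about 0.18 kg, 140 mm long (x), 50 wide (y), 10 thick (z). Origin: centre of its underside. The +x end is frosted white (x from 35 to 70 mm), the rest clear amber; a 10 x 10 mm square notch is cut from the frosted corner at +x, -y. It starts in the mould's pocket with 2 mm play all round, label face (+z) up, at any heading. Grip the clear long edges (x below 35 mm).
- label (a point): middle of the frosted label on the tile's label face: 52.5 mm from the tile's middle towards the frosted end (+x), on its top (z = 10 mm). The frosted glass (x from 35 to 70 mm) is called tile_c1 and tile_c2 in the rules
- mould: dark graphite open mould, fixed, 200 (x) x 114 (y) x 30 mm high, at any heading. Origin: centre of its underside; axes as those of the tile lying in it. Its 144 x 54 mm pocket is 8 mm deep, floor 22 mm above the bench, so the tile stands 2 mm proud. A small square key in the pocket's +x, -y corner fills the tile's notch.
- relief (a point): middle of the pocket floor (22 mm above the bench), between the two finger reliefs. These are 50 mm wide (x from -25 to 25 mm), one in the middle of each long side, open to the outside, cut in to 20 mm from the middle line and down to 6 mm above the bench: there the tile overhangs 5 mm each side, so fingers can go down beside and below its edges.
- screen: lit face of the light panel, fixed on a tilt stand: white, black frame, 190 mm up the slope (x) x 240 across (y), 12 thick. Origin: middle of the lit face; z points out of it, x up the slope, y across. It slopes 35 degrees from level and faces away from the robot (+x), low edge farthest from it, turned up to 0.4 rad to either side; upper edge 131 mm above the bench.
- jar: open clear glass jar, 84 mm across, 95 mm tall, upright; bystander. Origin: centre of its underside
- mallet: rubber mallet, bystander: black head 64 mm across, 85 mm tall, standing on its face; wooden handle 22 mm thick lying level along its +y to 280 mm from the head's middle, 42 mm above the bench. Origin: centre of the head's underside
- pad: abrasive hand pad, yellow below and black above, 90 x 55 x 24 mm, lying flat; bystander. Origin: centre of its underside
- disc: cork polishing wheel lying flat, 130 mm across, 26 mm thick (30 mm at its steel hub); bystander. Origin: centre of its underside
Not all that is in view belongs to the job. Of the things that look like the tile, the smallest one is meant.

How it is judged:
By the outcome, as a careful person would: the job done as asked, in the order asked, and still so for the second after the job is handed in, while the arm keeps its last pose, push and grip.
It also fails if it takes over 40 s, if anything falls off the work surface, if the arm or the gripper's body presses on something with over 40 N, if the wrist force passes 120 N, or if a joint passes its speed limit or range.

## Working session

There is one attempt and no reset: what is moved stays moved. The work goes in short steps, Python scripts to look and compute and a tool call to move; the robot and the scene stay as the last step left them, time stands still between calls to the robot, and variables do not carry over. Pictures are saved under pics/ and viewed, about 8 in all and at most 12, crops included, and the job is handed in when it is done.

Besides the shell and the picture viewer there is one more tool, called after ">>>" by a JSON object that holds its "op" and its "data", one argument or row to a line. drive_tool: Moves the arm, as the interface text tells. Scaled input: -1 to 1 covers 50 mm each way for a shift and 90 degrees each way for a turn. Its arguments: {"type":"object","properties":{"motion":{"type":"array","items":{"type":"array","items":{"type":"array","items":{"type":"number"}}}}},"required":["motion"]}

```bash
ls; mkdir -p pics
cat > h.py <<'E'
import numpy as np,cv2
from bench import robot
from scipy.spatial.transform import Rotation as Ro
def cal(n):
    c=robot.get_calibration(n);o=np.array(c["orientation"],float)
    R=o if o.shape==(3,3) else Ro.from_euler('xyz',o).as_matrix()
    return np.array(c["intrinsics"]),np.array(c["xyz"]),R
def ray(n,uv,z):
    K,p,R=cal(n);d=np.linalg.solve(K,[uv[0],uv[1],1]);d=R@(d*[1,-1,-1])
    return p+d*(z-p[2])/d[2]
def proj(n,P):
    K,p,R=cal(n);q=((np.atleast_2d(P)-p)@R)*[1,-1,-1];q=q@K.T
    return q[:,:2]/q[:,2:]
def tri(a,ua,b,ub):
    A=[];B=[]
    for n,u in((a,ua),(b,ub)):
        K,p,R=cal(n);d=R@(np.linalg.solve(K,[u[0],u[1],1])*[1,-1,-1]);d/=np.linalg.norm(d)
        M=np.eye(3)-np.outer(d,d);A.append(M);B.append(M@p)
    return np.linalg.lstsq(np.vstack(A),np.hstack(B),rcond=None)[0]
E
python3 - <<'E'
from h import *
for n in("scene","top"):
    im=robot.snapshot(n);cv2.imwrite(f"pics/{n}0.png",im[:,:,::-1]);print(n,robot.get_calibration(n))
    for t in("tile","label","mould","relief","screen","jar","mallet","pad","disc"):
        print(t,[(np.round(d["uv"]).tolist(),round(d["confidence"],2)) for d in robot.pinpoint(t,n)[:3]])
s=robot.state();print(s)
E
```

```text
pics
scene {'intrinsics': array([[556.96242288,   0.        , 316.12218927],
       [  0.        , 556.96242288, 239.85372461],
       [  0.        ,   0.        ,   1.        ]]), 'xyz': array([ 1.2706462 , -0.64087   ,  1.14368824]), 'orientation': array([0.75217866, 0.01660874, 0.81613176])}
tile [([313.0, 174.0], 0.84), ([463.0, 225.0], 0.78), ([357.0, 214.0], 0.71)]
label [([486.0, 229.0], 0.88), ([346.0, 216.0], 0.7), ([326.0, 183.0], 0.69)]
mould [([364.0, 222.0], 0.58)]
relief [([360.0, 212.0], 0.77)]
screen [([220.0, 297.0], 0.67)]
jar [([409.0, 177.0], 0.66)]
mallet [([374.0, 329.0], 0.75)]
pad [([284.0, 246.0], 0.68)]
disc [([164.0, 373.0], 0.8), ([287.0, 242.0], 0.2)]
top {'intrinsics': array([[588.34159968,   0.        , 311.03729232],
       [  0.        , 588.34159968, 233.41957628],
       [  0.        ,   0.        ,   1.        ]]), 'xyz': array([ 0.34343018, -0.01322324,  1.56362866]), 'orientation': array([ 0.13081648,  0.00556928, -1.56121692])}
tile [([211.0, 338.0], 0.91), ([226.0, 246.0], 0.78), ([160.0, 170.0], 0.59)]
label [([208.0, 310.0], 0.92), ([243.0, 2
[... 268 characters left out ...]
isc [([484.0, 237.0], 0.75)]
{'time_s': 1.0, 'q': array([ 1.28834067,  0.7065023 , -0.02760205,  1.48460823,  0.0219685 ,
        0.95091808, -0.07551829]), 'qd': array([ 0.00067064, -0.00114643, -0.00135524,  0.00048851, -0.00180407,
        0.00070215, -0.00080835]), 'joint_torque': array([-2.26248500e-03, -8.83025694e+01,  1.23324607e+00, -2.36385834e+01,
        1.69660966e-02,  1.98963135e-03, -5.39748078e-05]), 'ee_pos': array([ 0.13710316, -0.55838048,  0.2502647 ]), 'ee_rot': array([-3.14156456e+00,  1.35723370e-04, -1.33009553e+00]), 'force': array([0.30625632, 1.02845035, 0.52715416]), 'wrist_torque': array([0.00709806, 0.00374565, 0.00406158]), 'gripper_width': 0.9994615521146888}
```

View pics/top0.png

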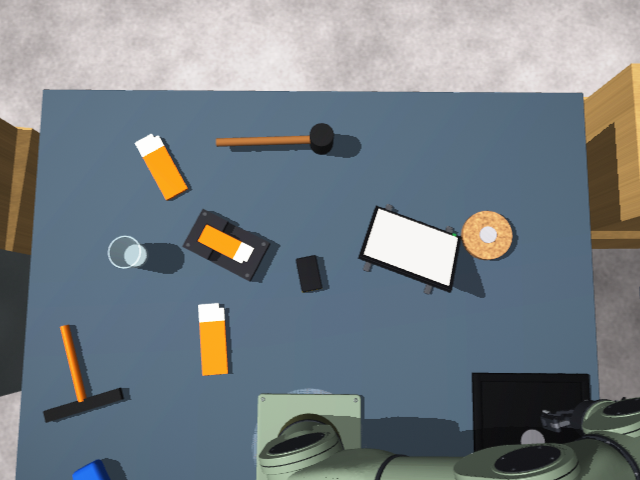

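View pics/scene0.png

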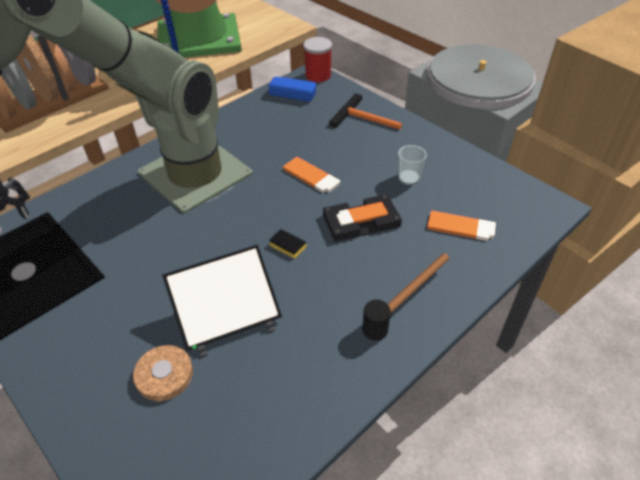

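Three look-alikes appear in the top view: (161,168), (213,340) and (226,245). The one at (226,245) is the smallest and lies in the mould, so it fits. Next I'll fit the poses and check it in an enlarged crop.

Run:
```python
from h import *
im=cv2.imread("pics/top0.png")
hsv=cv2.cvtColor(im,cv2.COLOR_BGR2HSV)
amb=cv2.inRange(hsv,(8,150,120),(30,255,255)); wh=cv2.inRange(hsv,(0,0,190),(180,50,255))
win=np.zeros_like(amb);win[215:275,185:270]=1
n,l,st,c=cv2.connectedComponentsWithStats(((amb|wh)*win>0).astype(np.uint8))
i=1+np.argmax(st[1:,4]);cs,_=cv2.findContours((l==i).astype(np.uint8),0,2)
w=np.array([ray("top",p[0],.032)[:2] for p in cs[0]],np.float32)
r=cv2.minAreaRect(w);print("tile rect",r)
ys,xs=np.where(amb*win>0);A=ray("top",(xs.mean(),ys.mean()),.032)
ys,xs=np.where(wh*win>0);B=ray("top",(xs.mean(),ys.mean()),.032)
print("amber",A,"frost",B,"yaw",np.degrees(np.arctan2(*(B-A)[[1,0]])))
# mould
for c_ in("top",):
  g=robot.outline_of("mould",c_)[0]["region"].astype(np.uint8)
  cs,_=cv2.findContours(g,0,2);cc=max(cs,key=cv2.contourArea)
  print("mould",cv2.minAreaRect(np.array([ray("top",p[0],.03)[:2] for p in cc],np.float32)))
# screen: unknown x,y,yaw : fit white quad in both views
from scipy.optimize import least_squares
quads={}
for n_ in("top","scene"):
  I=cv2.imread(f"pics/{n_}0.png");h=cv2.inRange(cv2.cvtColor(I,cv2.COLOR_BGR2HSV),(0,0,180),(180,50,255))
  u=(414,245) if n_=="top" else (222,297)
  n,l,st,c=cv2.connectedComponentsWithStats(h);m=(l==l[u[1],u[0]]).astype(np.uint8)
  cs,_=cv2.findContours(m,0,2);cc=max(cs,key=cv2.contourArea)
  ap=cv2.approxPolyDP(cc,8,True)[:,0];print(n_,"white area",m.sum(),ap.tolist());quads[n_]=ap.astype(float)
def Rs(yaw): # z tilts to +x by 35deg, x up slope (toward robot)
  x=np.array([-np.cos(np.radians(35)),0,np.sin(np.radians(35))]);z=np.array([np.sin(np.radians(35)),0,np.cos(np.radians(35))])
  return Ro.from_euler('z',yaw).as_matrix()@np.c_[x,np.cross(z,x),z]
def corners(p): 
  hx,hy=p[4],p[5]
  return np.array([[a*hx,b*hy,0] for a,b in((1,1),(1,-1),(-1,-1),(-1,1))])@Rs(p[3]).T+p[:3]
def f(p):
  o=[]
  for n_,q in quads.items():
    P=proj(n_,corners(p))
    for k in P:o+=list(q[np.argmin(((q-k)**2).sum(1))]-k)
  return np.array(o)
best=min((least_squares(f,[.55,-.25,.075,y,.085,.11]) for y in(-.4,-.2,0,.2,.4)),key=lambda s:s.cost)
print("screen",best.x.round(4),best.cost,f(best.x).round(1))
big=cv2.resize(im[120:400,90:290],None,fx=2.8,fy=2.1)
cv2.imwrite("pics/crop.png",cv2.resize(im[195:295,170:310],(784,560)))
for c_ in("top","scene"):
  for t in("label","screen","relief"): pass
for t,u,v in(("screen",(414,245),(220,297)),):print(tri("top",u,"scene",v))
```

```text
tile rect ((0.5142664313316345, 0.2225852757692337), (0.1415097713470459, 0.05035534128546715), 63.992610931396484)
amber [0.52229    0.23866646 0.032     ] frost [0.49204553 0.17501684 0.032     ] yaw -115.41572141083799
mould ((0.5138121247291565, 0.21832773089408875), (0.20712155103683472, 0.11478676646947861), 63.11997604370117)
top white area 4222 [[378, 209], [364, 254], [448, 284], [457, 238]]
scene white area 6641 [[254, 249], [168, 276], [190, 345], [276, 314]]
screen [ 0.5106 -0.2583  0.0803 -0.3478  0.0839  0.108 ] 1.8910652821843428 [ 0.4 -0.8  0.1  0.1 -0.6  0.2  0.7  0.9  0.5 -0.7 -0.  -0.  -0.2  0.3
  0.4  0.4]
[ 0.51066912 -0.26502558  0.08070069]
```

View pics/crop.png

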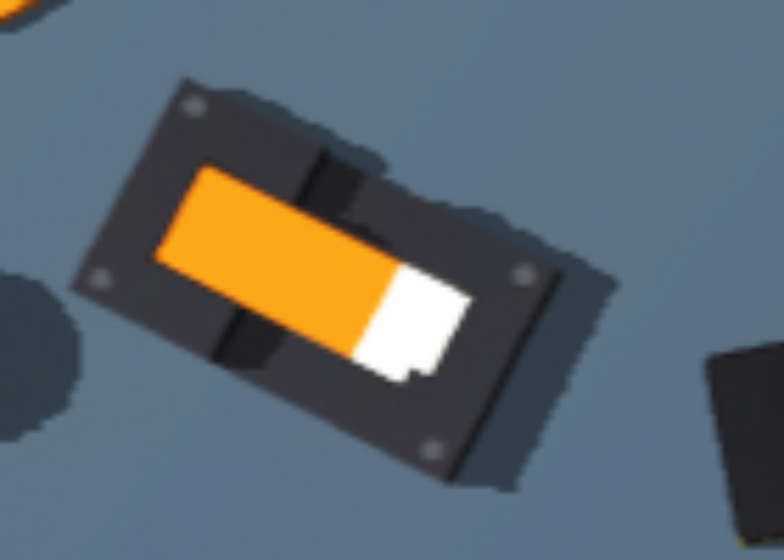

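The crop confirms it: the amber tile with the white, notched frosted end (notch near crop pixel 415,375) lies in the grooved mould with its reliefs mid-side. The fitted size is 141 x 50 mm, centre (0.514, 0.2225), heading about -116°. Now I'll set out.

>>> {"op": "drive_tool", "data": {
  "motion": [
    [[-1, 0.75, 0.62, 0, 0.07], [-1, 0.75, 0.62, 0, 0.07], [-1, 0.75, 0.62, 0, 0.07], [-1, 0.75, 0.62, 0, 0.07], [-1, 0.75, 0.62, 0, 0.07], [-1, 0.75, 0.62, 0, 0.07], [-1, 0.75, 0.62, 0, 0.07], [-1, 0.75, 0.62, 0, 0.07], [-1, 0.14, 0.96, 0, 0], [-1, 0.14, 0.96, 0, 0], [-1, 0.14, 0.96, 0, 0], [-1, 0.14, 0.96, 0, 0]]
  ]
}}

```text
time_s: 2.55
ee_pos: [0.473, -0.1061, 0.2502]
ee_rot: [3.141, -0.004, -0.427]
force: [1.9, 0.2, 0.8]
gripper_width: 0.998
```

>>> {"op": "drive_tool", "data": {
  "motion": [
    [[-1, 0.12, 0.94, 0, -0.002], [-1, 0.12, 0.94, 0, -0.002], [-1, 0.12, 0.94, 0, -0.002], [-1, 0.12, 0.94, 0, -0.002], [-1, 0.12, 0.94, 0, -0.002], [-1, 0.12, 0.94, 0, -0.002], [-1, 0.12, 0.94, -0.5, -0.002], [-1, 0, 0, -1, 0], [-1, 0, 0, -0.6, 0], [-1, 0, 0, 0, 0]]
  ]
}}

```text
time_s: 3.8
ee_pos: [0.515, 0.2385, 0.1433]
ee_rot: [-3.139, -0.006, -0.445]
force: [0.2, -0.7, 0.4]
gripper_width: 1.003
```

Run:
```python
from h import *
s=robot.state();print(s["ee_pos"],np.degrees(s["ee_rot"]),s["q"].round(3))
for n in("scene",):
    im=robot.snapshot(n);cv2.imwrite(f"pics/{n}1.png",cv2.resize(im[100:300,250:510,::-1],(780,600)))
```

```text
[0.5150068  0.23852225 0.14328616] [-179.85996299   -0.3458036   -25.48135663] [-0.429  0.837 -0.122  1.641  0.152  0.668 -1.075]
```

View pics/scene1.png

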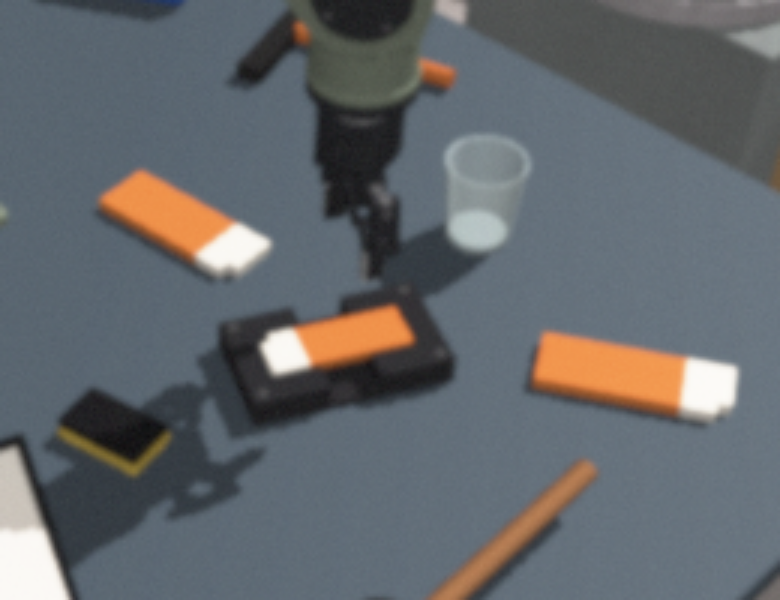

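The view shows the open gripper above and slightly left of the mould (crop pixel 365,270), with its jaws lined up with the reliefs and the frosted end clear of the fingers. Next: fix y and descend.

>>> {"op": "drive_tool", "data": {
  "motion": [
    [[-1, -0.02, -0.33, -0.4, -0.005], [-1, 0, 0, -0.6, 0], [-1, 0, 0, 0, 0]]
  ]
}}

```text
time_s: 4.22
ee_pos: [0.5169, 0.2219, 0.0986]
ee_rot: [-3.133, -0.012, -0.454]
force: [0.2, -0.1, -0.0]
gripper_width: 1.0
```

>>> {"op": "drive_tool", "data": {
  "motion": [
    [[-1, -0.06, 0, -0.5, 0], [-1, -0.01, 0, -0.5, 0], [-1, 0, 0, -0.3, 0], [-1, 0, 0, 0, 0]]
  ]
}}

```text
time_s: 4.72
ee_pos: [0.5171, 0.2232, 0.0396]
ee_rot: [-3.126, -0.018, -0.456]
force: [0.1, 0.3, 0.3]
gripper_width: 1.0
```

>>> {"op": "drive_tool", "data": {
  "motion": [
    [[-1, -0.07, -0.02, -0.22, 0], [-1, -0.02, 0, 0, 0], [1, 0, 0, 0, 0], [1, 0, 0, 0, 0], [1, 0, 0, 0, 0], [1, 0, 0, 0, 0], [1, 0, 0, 0, 0], [1, 0, 0, 0, 0]]
  ]
}}

```text
time_s: 5.72
ee_pos: [0.5135, 0.2225, 0.0307]
ee_rot: [-3.123, -0.02, -0.456]
force: [-0.3, -0.6, 0.9]
gripper_width: 0.567
```

>>> {"op": "drive_tool", "data": {
  "motion": [
    [[1, 0, 0, 0.1, 0], [1, 0, 0, 0.3, 0], [1, 0, 0, 0.6, 0], [1, 0, 0, 1, 0], [1, 0, 0, 1, 0], [1, 0, 0, 1, 0], [1, 0, 0, 1, 0], [1, 0, 0, 0, 0]]
  ]
}}

```text
time_s: 6.72
ee_pos: [0.5112, 0.2218, 0.2952]
ee_rot: [-3.121, -0.021, -0.455]
force: [-0.4, 0.3, -3.3]
gripper_width: 0.567
```

Run:
```python
from h import *
s=robot.state();print(s["ee_pos"],np.degrees(s["ee_rot"]),s["q"].round(3),s["force"])
im=robot.snapshot("scene");cv2.imwrite("pics/s2.png",cv2.resize(im[60:300,250:510,::-1],(650,600)))
```

```text
[0.51120617 0.22177638 0.29520422] [-178.80625254   -1.22705253  -26.06492586] [-0.387  0.618 -0.154  1.506  0.113  0.996 -1.027] [-0.44453984  0.33989512 -3.2963409 ]
```

View pics/s2.png

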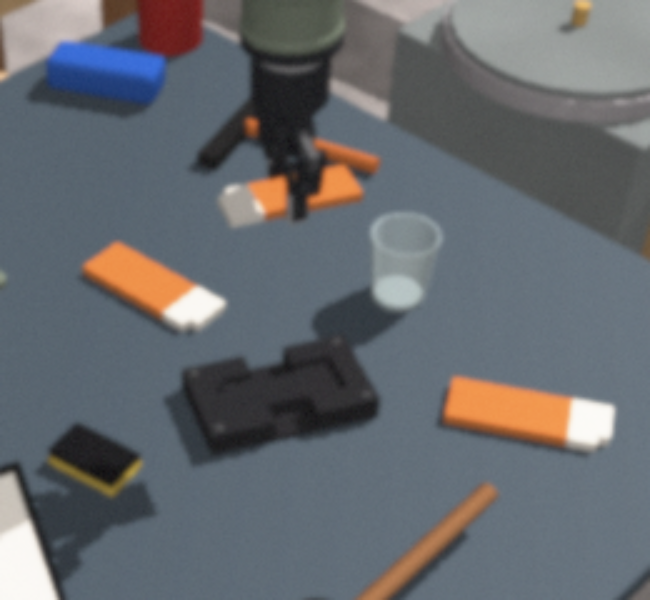

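Tile is held level at (290,195) in the crop, fingers on the clear glass only, and the mould is empty. Now I'll swing it towards the panel and turn it so the frosted end points to the base.

>>> {"op": "drive_tool", "data": {
  "motion": [
    [[1, -0.18, -0.84, 0, -0.104], [1, -0.18, -0.84, 0, -0.104], [1, -0.18, -0.84, 0, -0.104], [1, -0.18, -0.84, 0, -0.104], [1, -0.18, -0.84, 0, -0.104], [1, -0.18, -0.84, 0, -0.104], [1, -0.18, -0.84, 0, -0.104], [1, -0.18, -0.84, 0, -0.104], [1, -0.18, -0.84, 0, -0.104], [1, 0, 0, 0, 0]]
  ]
}}

```text
time_s: 8.02
ee_pos: [0.4187, -0.1679, 0.2853]
ee_rot: [-3.139, -0.018, -1.974]
force: [0.4, 1.0, -1.8]
gripper_width: 0.574
```

Run:
```python
from h import *
s=robot.state();print(s["ee_pos"],np.degrees(s["ee_rot"]),s["q"].round(3),s["force"])
```

```text
[ 0.41871702 -0.16793483  0.28525493] [-179.82818866   -1.01459538 -113.09521914] [ 0.131  0.493  0.275  1.86  -0.154  0.808 -1.493] [ 0.43631108  1.04515748 -1.7826127 ]
```

>>> {"op": "drive_tool", "data": {
  "motion": [
    [[1, -0.7, 0.28, 0, 0], [1, -0.7, 0.28, 0, 0], [1, -0.7, 0.28, 0, 0], [1, 0, 0, 0, 0]]
  ]
}}

```text
time_s: 8.52
ee_pos: [0.3085, -0.1225, 0.2827]
ee_rot: [3.138, -0.018, -1.968]
force: [1.2, -0.5, -1.6]
gripper_width: 0.57
```

Run:
```python
from h import *
s=robot.state();print(s["ee_pos"],np.degrees(s["ee_rot"]),s["q"].round(3),s["force"])
```

```text
[ 0.30854873 -0.12246322  0.28270636] [ 179.78663713   -1.04990496 -112.76693502] [ 0.064  0.329  0.29   2.206 -0.127  0.628 -1.525] [ 1.15257766 -0.5049393  -1.55725176]
```

>>> {"op": "drive_tool", "data": {
  "motion": [
    [[1, -0.4, 0.16, -0.7, 0], [1, -0.4, 0.16, -0.7, 0], [1, -0.4, 0.16, -0.5, 0], [1, 0, 0, 0, 0]]
  ]
}}

```text
time_s: 9.02
ee_pos: [0.2713, -0.1055, 0.2081]
ee_rot: [3.113, -0.018, -1.962]
force: [0.4, -0.6, -1.7]
gripper_width: 0.567
```

Run:
```python
from h import *
s=robot.state();print(s["ee_pos"],np.degrees(s["ee_rot"]),s["q"].round(3),s["force"])
```

```text
[ 0.27127126 -0.10550851  0.20811426] [ 178.35314503   -1.0482152  -112.39394737] [ 0.268  0.458 -0.033  2.448  0.107  0.268 -1.828] [ 0.43456027 -0.62940151 -1.7027913 ]
```

Joint 4 is at its limit, and the tool has begun to tilt towards the base, which is the way the panel needs. I'll press further in.

>>> {"op": "drive_tool", "data": {
  "motion": [
    [[1, -0.7, 0.28, 0, 0], [1, -0.7, 0.28, 0, 0], [1, 0, 0, 0, 0]]
  ]
}}

```text
time_s: 9.4
ee_pos: [0.2427, -0.0811, 0.2079]
ee_rot: [2.993, 0.011, -1.949]
force: [0.2, -0.4, -2.1]
gripper_width: 0.57
```

```bash
cat > st.py <<'E'
from h import *
s=robot.state();R=Ro.from_euler('xyz',s["ee_rot"]).as_matrix();tx,tz=R[:,1],-R[:,2]
# tile axes: tool x->tile y?, tool z = -tile z ; sign of tool y chosen by heading
tx=tx if tx[0]<0 else -tx
print("t",s["time_s"],s["ee_pos"].round(4),"rpy",np.degrees(s["ee_rot"]).round(2),"q",s["q"].round(3),"F",s["force"].round(1))
print("tile x",tx.round(3),"heading",np.degrees(np.arctan2(tx[1],tx[0])).round(1),"elev",np.degrees(np.arcsin(tx[2])).round(1),"side roll",np.degrees(np.arcsin(np.cross(tz,tx)[2])).round(1))
E
python3 st.py
```

```text
t 9.4 [ 0.2427 -0.0811  0.2079] rpy [ 171.51    0.63 -111.64] q [ 0.532  0.487 -0.484  2.45   0.41   0.427 -2.254] F [ 0.2 -0.4 -2.1]
tile x [-0.92   0.363  0.148] heading 158.5 elev 8.5 side roll -0.6
```

Inward tilting works, but it would run the tile into the base column before reaching 35°. A turn about z carries the tilt along, so I'll turn the frosted end outwards and use the outer reach limit, where the space is free.

>>> {"op": "drive_tool", "data": {
  "motion": [
    [[1, 0.5, -0.18, 0.3, 0.11], [1, 0.5, -0.18, 0.3, 0.11], [1, 0.5, -0.18, 0.3, 0.11], [1, 0.5, -0.18, 0.3, 0.11], [1, 0.5, -0.18, 0.3, 0.11], [1, 0.5, -0.18, 0.3, 0.11], [1, 0.5, -0.18, 0.3, 0.11], [1, 0.5, -0.18, 0.3, 0.11], [1, 0.5, -0.18, 0.3, 0.11], [1, 0.5, -0.18, 0.3, 0.11], [1, 0.5, -0.18, 0.3, 0.11], [1, 0.5, -0.18, 0.3, 0.11]]
  ]
}}

```text
time_s: 10.9
ee_pos: [0.5455, -0.1805, 0.3849]
ee_rot: [2.998, 0.071, 0.248]
force: [0.5, -0.7, -2.0]
gripper_width: 0.567
```

```bash
python3 st.py
```

```text
t 10.9 [ 0.5455 -0.1805  0.3849] rpy [171.75   4.04  14.2 ] q [ 0.642  0.748 -1.107  1.223  0.79   1.62  -0.104] F [ 0.5 -0.7 -2. ]
tile x [-0.253  0.957 -0.143] heading 104.8 elev -8.2 side roll 4.0
```

>>> {"op": "drive_tool", "data": {
  "motion": [
    [[1, 0.6, -0.2, 0, 0.115], [1, 0.6, -0.2, 0, 0.115], [1, 0.6, -0.2, 0, 0.115], [1, 0.6, -0.2, 0, 0.115], [1, 0.4, -0.13, 0, 0.115], [1, 0, 0, 0, 0]]
  ]
}}

```text
time_s: 11.65
ee_pos: [0.6924, -0.2131, 0.3769]
ee_rot: [3.019, 0.088, 1.202]
force: [0.6, 0.3, -1.8]
gripper_width: 0.573
```

```bash
cat > st.py <<'E'
from h import *
s=robot.state();R=Ro.from_euler('xyz',s["ee_rot"]).as_matrix();tx,ty=R[:,1],R[:,0]
p=s["ee_pos"]
print("t",s["time_s"],p.round(4),"r",np.hypot(*p[:2]).round(3),"az",np.degrees(np.arctan2(p[1],p[0])).round(1),"rpy",np.degrees(s["ee_rot"]).round(2),"q",s["q"].round(3),"F",s["force"].round(1))
print("heading",np.degrees(np.arctan2(tx[1],tx[0])).round(1),"elev x,y",np.degrees(np.arcsin([tx[2],ty[2]])).round(1))
E
python3 st.py
```

```text
t 11.65 [ 0.6924 -0.2131  0.3769] r 0.724 az -17.1 rpy [172.99   5.04  68.85] q [ 0.455  0.985 -1.182  0.609  1.068  1.779  1.113] F [ 0.6  0.3 -1.8]
heading -20.5 elev x,y [ 7. -5.]
```

>>> {"op": "drive_tool", "data": {
  "motion": [
    [[1, 0.7, -0.22, 0, -0.08], [1, 0.7, -0.22, 0, 0], [1, 0.7, -0.22, 0, 0], [1, 0, 0, 0, 0]]
  ]
}}

```text
time_s: 12.15
ee_pos: [0.745, -0.2246, 0.365]
ee_rot: [2.99, 0.093, 1.176]
force: [-0.2, -0.7, -2.0]
gripper_width: 0.569
```

```bash
python3 st.py
```

```text
t 12.15 [ 0.745  -0.2246  0.365 ] r 0.778 az -16.8 rpy [171.3    5.34  67.39] q [ 0.221  1.119 -0.948  0.005  1.07   1.883  1.446] F [-0.2 -0.7 -2. ]
heading -21.8 elev x,y [ 8.7 -5.3]
```

>>> {"op": "drive_tool", "data": {
  "motion": [
    [[1, 0.95, -0.29, 0, -0.05], [1, 0.95, -0.29, 0, 0], [1, 0.95, -0.29, 0, 0], [1, 0.95, -0.29, 0, 0]]
  ]
}}

```text
time_s: 12.65
ee_pos: [0.8017, -0.2461, 0.3172]
ee_rot: [2.853, 0.063, 1.1]
force: [-0.0, 0.8, -2.3]
gripper_width: 0.57
```

```bash
python3 st.py
```

```text
t 12.65 [ 0.8017 -0.2461  0.3172] r 0.839 az -17.1 rpy [163.47   3.63  63.  ] q [ 2.190e-01  1.201e+00 -5.820e-01  1.000e-03  7.130e-01  1.673e+00
  1.358e+00] F [-0.   0.8 -2.3]
heading -25.9 elev x,y [16.5 -3.6]
```

>>> {"op": "drive_tool", "data": {
  "motion": [
    [[1, 0.95, -0.29, 0.3, -0.02], [1, 0.95, -0.29, 0.3, 0], [1, 0.95, -0.29, 0.3, 0], [1, 0.95, -0.29, 0.3, 0], [1, 0.95, -0.29, 0.3, 0]]
  ]
}}

```text
time_s: 13.28
ee_pos: [0.8506, -0.2674, 0.331]
ee_rot: [2.668, 0.019, 1.079]
force: [0.1, 0.5, -2.9]
gripper_width: 0.569
```

```bash
python3 st.py
```

```text
t 13.275 [ 0.8506 -0.2674  0.331 ] r 0.892 az -17.4 rpy [152.86   1.09  61.8 ] q [ 2.250e-01  1.216e+00 -2.770e-01  1.000e-03  4.150e-01  1.470e+00
  1.326e+00] F [ 0.1  0.5 -2.9]
heading -27.6 elev x,y [27.1 -1.1]
```

>>> {"op": "drive_tool", "data": {
  "motion": [
    [[1, 0.95, -0.29, 0.2, 0.03], [1, 0.95, -0.29, 0.2, 0], [1, 0.95, -0.29, 0.2, 0]]
  ]
}}

```text
time_s: 13.65
ee_pos: [0.8839, -0.2793, 0.3295]
ee_rot: [2.56, -0.001, 1.134]
force: [-0.1, 0.3, -2.9]
gripper_width: 0.566
```

```bash
python3 st.py
```

```text
t 13.65 [ 0.8839 -0.2793  0.3295] r 0.927 az -17.5 rpy [ 1.4666e+02 -3.0000e-02  6.4950e+01] q [ 2.380e-01  1.240e+00 -1.860e-01  1.000e-03  2.980e-01  1.328e+00
  1.376e+00] F [-0.1  0.3 -2.9]
heading -25.1 elev x,y [33.3  0. ]
```

>>> {"op": "drive_tool", "data": {
  "motion": [
    [[1, 0.95, -0.29, 0.2, 0], [1, -0.5, 0.15, 0, 0], [1, -0.8, 0.25, 0, 0], [1, -0.8, 0.25, 0, -0.05], [1, -0.8, 0.25, 0, -0.1], [1, -0.8, 0.25, 0, -0.1], [1, 0, 0, 0, 0]]
  ]
}}

```text
time_s: 14.52
ee_pos: [0.7637, -0.2448, 0.342]
ee_rot: [2.514, -0.02, 0.744]
force: [0.4, -0.4, -1.5]
gripper_width: 0.569
```

```bash
python3 st.py
```

```text
t 14.525 [ 0.7637 -0.2448  0.342 ] r 0.802 az -17.8 rpy [144.04  -1.12  42.62] q [0.089 0.824 0.13  1.077 0.391 0.767 0.673] F [ 0.4 -0.4 -1.5]
heading -48.2 elev x,y [36.   1.1]
```

>>> {"op": "drive_tool", "data": {
  "motion": [
    [[1, -0.25, -0.07, -0.1, -0.115], [1, -0.25, -0.07, -0.1, -0.115], [1, -0.25, -0.07, -0.1, -0.115], [1, -0.25, -0.07, -0.1, -0.115], [1, -0.25, -0.07, -0.1, -0.115], [1, -0.25, -0.07, -0.1, -0.115], [1, -0.25, -0.07, -0.1, -0.115], [1, -0.25, -0.07, -0.1, -0.115], [1, -0.25, -0.07, -0.1, -0.115], [1, -0.25, -0.07, -0.1, -0.115], [1, -0.25, -0.07, -0.1, -0.115], [1, -0.25, -0.07, -0.1, -0.115]]
  ]
}}

```text
time_s: 16.02
ee_pos: [0.5734, -0.2834, 0.2761]
ee_rot: [2.566, -0.085, -1.457]
force: [-0.1, -0.4, -2.2]
gripper_width: 0.566
```

```bash
python3 st.py
```

```text
t 16.025 [ 0.5734 -0.2834  0.2761] r 0.64 az -26.3 rpy [147.02  -4.86 -83.48] q [ 0.202  1.193  0.571  0.43  -0.136  2.023 -0.96 ] F [-0.1 -0.4 -2.2]
heading -176.6 elev x,y [32.8  4.9]
```

>>> {"op": "drive_tool", "data": {
  "motion": [
    [[1, -0.5, 0.2, -0.2, -0.03], [1, -0.5, 0.2, -0.4, -0.1], [1, -0.3, 0.1, -0.4, -0.1], [1, 0, 0, -0.3, -0.03], [1, 0, 0, 0, 0]]
  ]
}}

```text
time_s: 16.65
ee_pos: [0.5121, -0.2627, 0.2137]
ee_rot: [2.59, -0.077, -1.882]
force: [0.1, -0.5, -1.6]
gripper_width: 0.57
```

```bash
python3 st.py
```

```text
t 16.65 [ 0.5121 -0.2627  0.2137] r 0.576 az -27.2 rpy [ 148.37   -4.41 -107.81] q [ 0.197  1.119  0.594  0.904 -0.303  1.745 -1.244] F [ 0.1 -0.5 -1.6]
heading 159.5 elev x,y [31.5  4.4]
```

The tilt is close (31.5° / 4.4° side), but joint 6's limit spoiled it in transit. There's time to mend it: turn outwards again, touch up at the reach limit, then come back lower and closer in.

>>> {"op": "drive_tool", "data": {
  "motion": [
    [[1, 0.05, 0, 0.2, 0.117], [1, 0.05, 0, 0.2, 0.117], [1, 0.05, 0, 0, 0.117], [1, 0.05, 0, 0, 0.117], [1, 0.05, 0, 0, 0.117], [1, 0, 0, 0, 0.117], [1, 0, 0, 0, 0.117], [1, 0, 0, 0, 0.117], [1, 0, 0, 0, 0.117], [1, 0, 0, 0, 0.117], [1, 0, 0, 0, 0.117], [1, 0, 0, 0, 0.117]]
  ]
}}

```text
time_s: 18.15
ee_pos: [0.5378, -0.2635, 0.249]
ee_rot: [2.606, -0.097, 0.369]
force: [0.6, -1.3, -1.4]
gripper_width: 0.567
```

```bash
python3 st.py
```

```text
t 18.15 [ 0.5378 -0.2635  0.249 ] r 0.599 az -26.1 rpy [149.32  -5.56  21.15] q [ 0.026  0.663  0.338  1.884  0.651  0.281 -0.   ] F [ 0.6 -1.3 -1.4]
heading -72.1 elev x,y [30.5  5.6]
```

>>> {"op": "drive_tool", "data": {
  "motion": [
    [[1, 0.4, -0.19, 0.2, 0.117], [1, 0.4, -0.19, 0.2, 0.117], [1, 0.4, -0.19, 0.2, 0.117], [1, 0.4, -0.19, 0.2, 0.117], [1, 0.4, -0.19, 0.2, 0.117], [1, 0.4, -0.19, 0.2, 0.117], [1, 0.4, -0.19, 0.1, 0.117], [1, 0.4, -0.19, 0, 0.117], [1, 0.4, -0.19, 0, 0.117]]
  ]
}}

```text
time_s: 19.27
ee_pos: [0.7084, -0.3507, 0.3233]
ee_rot: [2.592, -0.08, 1.9]
force: [0.8, 0.2, -0.8]
gripper_width: 0.565
```

```bash
python3 st.py
```

```text
t 19.275 [ 0.7084 -0.3507  0.3233] r 0.79 az -26.3 rpy [148.5   -4.56 108.87] q [ 0.867  1.067 -1.127  0.781  0.576  1.206  2.103] F [ 0.8  0.2 -0.8]
heading 16.1 elev x,y [31.4  4.6]
```

>>> {"op": "drive_tool", "data": {
  "motion": [
    [[1, 0.8, -0.4, 0, 0.1], [1, 0.8, -0.4, 0, 0], [1, 0.9, -0.44, 0, 0], [1, 0.9, -0.44, 0, 0]]
  ]
}}

```text
time_s: 19.77
ee_pos: [0.7794, -0.3843, 0.3126]
ee_rot: [2.567, -0.03, 1.918]
force: [-37.3, -3.2, 7.4]
gripper_width: 0.569
```

```bash
python3 st.py
```

```text
t 19.775 [ 0.7794 -0.3843  0.3126] r 0.869 az -26.2 rpy [147.1   -1.7  109.89] q [ 5.810e-01  1.245e+00 -9.190e-01 -1.000e-03  4.520e-01  1.551e+00
  2.418e+00] F [-37.3  -3.2   7.4]
heading 18.8 elev x,y [32.9  1.7]
```

>>> {"op": "drive_tool", "data": {
  "motion": [
    [[1, 0.9, -0.44, 0, 0], [1, 0, 0, 0, 0]]
  ]
}}

```text
time_s: 20.02
ee_pos: [0.795, -0.3833, 0.3009]
ee_rot: [2.55, -0.007, 1.911]
force: [-1.3, -0.6, -2.0]
gripper_width: 0.567
```

```bash
python3 st.py
```

```text
t 20.025 [ 0.795  -0.3833  0.3009] r 0.883 az -25.7 rpy [146.1   -0.41 109.48] q [ 5.670e-01  1.265e+00 -7.990e-01  2.000e-03  3.390e-01  1.496e+00
  2.420e+00] F [-1.3 -0.6 -2. ]
heading 19.2 elev x,y [33.9  0.4]
```

>>> {"op": "drive_tool", "data": {
  "motion": [
    [[1, 0.9, -0.44, 0.1, 0], [1, -0.3, 0.15, 0, 0], [1, -0.6, 0.26, -0.1, -0.05], [1, -0.7, 0.3, -0.1, -0.1], [1, -0.7, 0.3, -0.1, -0.117], [1, -0.7, 0.3, -0.1, -0.117], [1, -0.7, 0.3, -0.1, -0.117], [1, -0.7, 0.3, -0.1, -0.117], [1, -0.6, 0.3, -0.1, -0.117], [1, -0.5, 0.2, -0.1, -0.117], [1, -0.3, 0.1, -0.1, -0.117], [1, 0, 0, 0, -0.05]]
  ]
}}

```text
time_s: 21.52
ee_pos: [0.5969, -0.2949, 0.2824]
ee_rot: [2.523, 0.03, 0.545]
force: [0.0, 0.7, -2.2]
gripper_width: 0.569
```

```bash
python3 st.py
```

```text
t 21.525 [ 0.5969 -0.2949  0.2824] r 0.666 az -26.3 rpy [144.55   1.72  31.24] q [-0.06   0.739  0.544  1.669  0.199  0.359  0.66 ] F [ 0.   0.7 -2.2]
heading -57.5 elev x,y [35.4 -1.7]
```

>>> {"op": "drive_tool", "data": {
  "motion": [
    [[1, -0.35, 0.15, -0.25, -0.1], [1, -0.35, 0.15, -0.25, -0.11], [1, -0.35, 0.15, -0.25, -0.11], [1, -0.35, 0.15, -0.25, -0.11], [1, -0.35, 0.15, -0.25, -0.11], [1, -0.2, 0.1, 0, -0.11], [1, 0, 0, 0, -0.11], [1, 0, 0, 0, -0.11], [1, 0, 0, 0, -0.11], [1, 0, 0, 0, -0.11], [1, 0, 0, 0, -0.11], [1, 0, 0, 0, -0.11]]
  ]
}}

```text
time_s: 23.02
ee_pos: [0.5058, -0.2454, 0.2305]
ee_rot: [2.539, 0.033, -1.545]
force: [0.2, 1.1, -2.5]
gripper_width: 0.57
```

```bash
python3 st.py
```

```text
t 23.025 [ 0.5058 -0.2454  0.2305] r 0.562 az -25.9 rpy [145.46   1.91 -88.53] q [ 0.042  1.189  1.003  0.949 -0.493  1.809 -0.709] F [ 0.2  1.1 -2.5]
heading -177.2 elev x,y [34.5 -1.9]
```

>>> {"op": "drive_tool", "data": {
  "motion": [
    [[1, 0.1, -0.1, -0.3, -0.09], [1, 0.3, -0.2, -0.4, -0.09], [1, 0.3, -0.2, -0.4, -0.07], [1, 0.2, -0.1, -0.2, 0], [1, 0, 0, 0, 0]]
  ]
}}

```text
time_s: 23.65
ee_pos: [0.5525, -0.2792, 0.1705]
ee_rot: [2.546, 0.041, -1.947]
force: [-0.3, 0.2, -2.7]
gripper_width: 0.568
```

```bash
python3 st.py
python3 - <<'E'
from h import *
im=robot.snapshot("scene");cv2.imwrite("pics/s3.png",cv2.resize(im[180:400,120:340,::-1],(600,600)))
E
```

```text
t 23.65 [ 0.5525 -0.2792  0.1705] r 0.619 az -26.8 rpy [ 145.89    2.37 -111.54] q [ 0.297  1.337  0.799  0.516 -0.641  2.019 -1.249] F [-0.3  0.2 -2.7]
heading 160.1 elev x,y [34.1 -2.4]
```

View pics/s3.png

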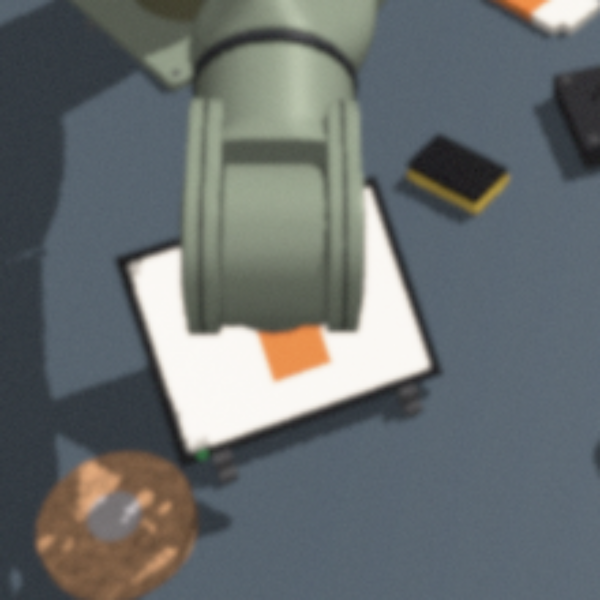

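The tile's amber low end shows over the lit face (crop pixels 275–330, 360–380), roughly central across the panel and square to it, with the wrist hiding the rest. Now the final approach, along the normal.

>>> {"op": "drive_tool", "data": {
  "motion": [
    [[1, -0.15, 0.08, -0.35, 0], [1, -0.15, 0.08, -0.35, 0], [1, -0.1, 0.05, -0.3, 0], [1, 0, 0, 0, 0]]
  ]
}}

```text
time_s: 24.2
ee_pos: [0.5322, -0.2671, 0.1254]
ee_rot: [2.552, 0.043, -1.94]
force: [0.9, -0.6, -2.5]
gripper_width: 0.568
```

```bash
python3 st.py
python3 - <<'E'
from h import *
s=robot.state();R=Ro.from_euler('xyz',s["ee_rot"]).as_matrix()
T=np.c_[R[:,1],R[:,0],-R[:,2]];o=s["ee_pos"]-T[:,2]*.0087
a=np.radians(35);x=np.array([-np.cos(a),0,np.sin(a)]);z=np.array([np.sin(a),0,np.cos(a)])
S=Ro.from_euler('z',-.348).as_matrix()@np.c_[x,np.cross(z,x),z]
print("tile underside centre in screen mm",(S.T@(o-[.5106,-.26,.0785])*1000).round(1),"rel rot deg",np.degrees(Ro.from_matrix(S.T@T).as_rotvec()).round(1))
L=np.array([[-70,-25,10],[-70,25,10]])/1000
print("pred low corners",proj("scene",L@T.T+o).round(1),proj("top",L@T.T+o).round(1))
im=robot.snapshot("scene");cv2.imwrite("pics/s4.png",cv2.resize(im[200:380,130:310,::-1],(600,600)))
print(robot.snapshot("top").shape)
for n in("scene","top"):print(n,[(d["uv"],d["confidence"]) for d in robot.outline_of("tile",n)])
E
```

```text
t 24.2 [ 0.5322 -0.2671  0.1254] r 0.596 az -26.7 rpy [ 146.23    2.46 -111.15] q [ 0.23   1.33   0.808  0.77  -0.626  1.827 -1.146] F [ 0.9 -0.6 -2.5]
heading 160.5 elev x,y [33.7 -2.5]
tile underside centre in screen mm [ 8.  -1.1 42.8] rel rot deg [-2.7  1.3  0.4]
pred low corners [[242.7 316. ]
 [221.9 323.5]] [[413.8 211.1]
 [432.2 218.4]]
(480, 640, 3)
scene [([312.4, 172.9], 0.9), ([228.6, 310.1], 0.79), ([463.7, 225.1], 0.67)]
top [([212.3, 339.5], 0.91), ([421.5, 248.2], 0.72), ([161.7, 168.7], 0.56), ([127.6, 252.9], 0.17)]
```

View pics/s4.png

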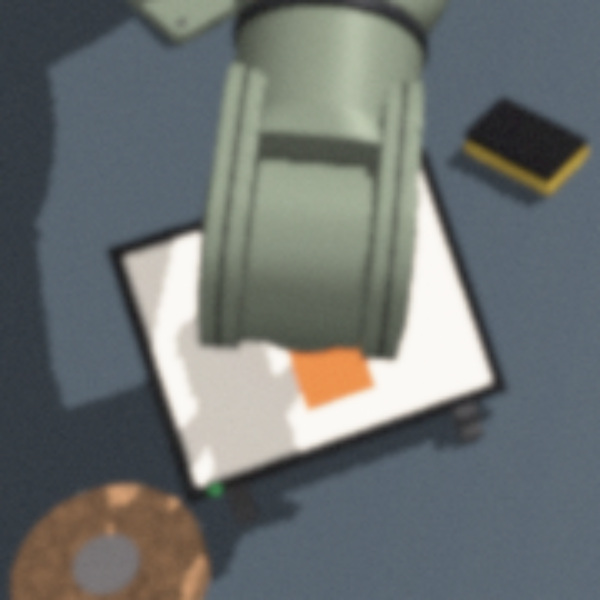

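>>> {"op": "drive_tool", "data": {
  "motion": [
    [[1, 0, 0, -0.2, 0], [1, 0, 0, -0.12, 0], [1, 0, 0, 0, 0]]
  ]
}}

```text
time_s: 24.78
ee_pos: [0.5326, -0.2684, 0.1088]
ee_rot: [2.554, 0.042, -1.941]
force: [0.2, 0.0, -1.9]
gripper_width: 0.567
```

```bash
cat > chk.py <<'E'
from h import *
s=robot.state();R=Ro.from_euler('xyz',s["ee_rot"]).as_matrix()
T=np.c_[R[:,1],R[:,0],-R[:,2]];o=s["ee_pos"]-T[:,2]*.0087
a=np.radians(35);x=np.array([-np.cos(a),0,np.sin(a)]);z=np.array([np.sin(a),0,np.cos(a)])
S=Ro.from_euler('z',-.348).as_matrix()@np.c_[x,np.cross(z,x),z]
print("tile underside centre in screen mm",(S.T@(o-[.5106,-.26,.0785])*1000).round(1),"rel rot deg",np.degrees(Ro.from_matrix(S.T@T).as_rotvec()).round(1))
print(s["q"].round(3),s["qd"].round(3))
E
python3 chk.py
```

```text
tile underside centre in screen mm [-2.1 -0.  29.6] rel rot deg [-2.7  1.3  0.3]
[ 0.232  1.351  0.803  0.774 -0.632  1.803 -1.147] [ 0.001 -0.003  0.002 -0.004 -0.     0.002  0.001]
```

Run:
```python
from h import *
cv2.imwrite("pics/t5.png",robot.snapshot("top")[:,:,::-1]);print(robot.state()["force"])
```

```text
[ 0.11273527  0.84447342 -2.53378346]
```

View pics/t5.png

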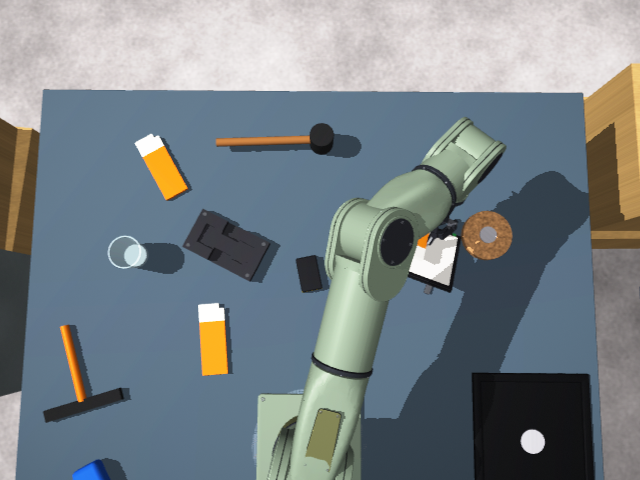

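The bystanders are where they started: jar (127,252), mallet (320,140), pad (309,274), disc (487,236). The tile is over the panel, and the force reading is just its weight. Handing in.

```bash
python3 -c "
from bench import robot
print(robot.job_done())"
```

```text
the job is handed in; nothing more can be done
None
```

I lifted the tile from the mould by its clear long edges, and the arm is now holding it in front of the light panel. The job is handed in, at about 25 s of the 40 s allowed.

The moves can't tilt the tool directly. I got the 35° slope by pressing the arm against its own reach limits in free space, then turned the frosted end to the panel's upper edge.

**Position:** From the arm pose, the tile's underside is 29.6 mm off the lit face. It is centred to about 2 mm, with the label face out. In the last camera check, just before the final 15 mm descent, the tile's visible corners were within about 1 px of where they should be.

**Parallelism:** It is not exact: about 2.7° of side roll and 1.3° of slope error remain, with 0.3° of twist.

**Contact:** The force reading is only about the tile's weight (about 2 N), so nothing is touching the panel. In the last top view the jar, mallet, pad and cork wheel look unmoved.

**Not fully settled:**
- My picture fit put the panel's face about 4 mm higher than its stated edge height implies. I used the middle value, so the true gap may be off by about 2 mm.
- When joint 4 reached its lower stop, it read -0.001 rad for a moment and the wrist force rose briefly to about 37 N. It was back to normal at the next reading, and I took it as inertia from the stop.

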